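# Check a sample jar into its crate with the code scanner

## Robot

A 6-joint arm with a two-finger parallel gripper is mounted at the origin on the work surface. World frame = base frame: x ahead of the robot, y to its left, z up, the work surface at z = 0. Lengths are in m, angles in degrees, forces in N, time in s.
With the tool pointing down it reaches from about 0.4 to 0.825 m from the base axis. Payload 7 kg.
Tool frame: the origin (TCP) lies on the centre line of the jaws, within the pads' length; the fingertips stand 19 mm ahead of it and the grasp point (between the pads) is the TCP; z points along the fingers, y is the line along which they close (so a half turn about z gives the same grasp; the last joint's range is limited). The gripper opens to 88 mm and grips with 3 to 60 N. Pads are 19 mm wide; open, the fingers measure 130 mm over their backs; the gripper's body (78 mm by 193 mm) begins 47 mm behind the grasp point.
Start: joints at [-57.118, 20.546, 0.682, 0, -70.136, -16.507], TCP at [0.19, -0.648, 0.246] pointing down, gripper open.
Joint ranges: [-176.03, 176.03], [-82.01, 121.73], [-58.28, 71.71], [-173.87, 95.51], [-174.79, -0.11], [-173.66, 173.66]. Speed limits (degrees/s): [136.94, 136.94, 172.46, 180, 180, 180].

## Interface

Orientations are given as [roll, pitch, yaw] about the fixed x, y, z axes, in that order (R = Rz(yaw) Ry(pitch) Rx(roll)).
In Python, from plant import ctrl gives the robot as it stands.
- The arm moves only by the tool move_arm, never from a script. Its argument "motion" is a list of rows, each a list of 3 entries, a list of its own where there are three numbers: the shift along the tool's x, y, z in mm, then the turn, a rotation vector about the tool's x, y, z in degrees, then the closure, from 0 (fully open) to 1 (shut). A call has 1 to 10 rows; each row is the pose to reach, as a shift and turn from the pose commanded when the call began, along the tool's axes at that moment; what a row does not reach only later rows make up. A row lasts 1/12 s, in which the tool goes at most 41.7 mm and 7.16 degrees, less where a joint would pass 70% of its speed; a pose out of reach is approached as far as the arm can. A call with a gripper value outside its range is refused whole. The fingers move at their own pace and stop on an object; the grip force is fixed at half the most. Time passes only in rows, so rows that repeat a pose let the fingers close. It gives the time, the measured TCP pose, the force, the opening and the grip force at its end, in the units of the state.
- ctrl.get_obs(): the state, without advancing time (a new reading comes with each control period).
- ctrl.snapshot(name): name is "scene" or "top"; returns a dict with "color" (384x512x3 uint8, blue, green, red), "camera_matrix" (3x3 intrinsics, pixels), "k1" (the pictures are not rectified: a ray, as slopes to the right and down, at radius r is drawn at 1 + k1 r^2 times it, then the intrinsics apply), "cam_to_world" (4x4, takes a point from camera to world coordinates). Camera axes: x right, y up, looking along -z (the intrinsics and any distortion apply to the point x, -y, -z); pixel columns grow to the right and rows downward; lengths in m; the calibration is good to about 2 mm. A picture is of the moment at which its call begins. There is no depth.
- ctrl.close_job(): hands the job in; it is judged then, once.
The state is a dict: "clock": time; "joint_pos": joint angles; "qvel": joint speeds; "tau": joint torques, N m; "tool_pos": TCP position; "orientation": TCP orientation; "force": force on the tool from outside, world axes, zero at the start; "moment": the same for the moment, N m; "opening": finger opening in m; "gripper_force": force on a finger pad.
Only numpy, scipy, OpenCV 4.12 (cv2) and the standard library are available. Lean on these libraries where they do the work, as an engineer would, in place of code of your own. Each camera call takes 0.05 s, during which the arm holds its last target. There are 200 camera calls.

## Task

Check in the blue-lidded sample: pick the orange hand scanner off its charging pad and point its window square-on at the middle of the code label on the blue lid, from about 8 cm away, holding it steady there for two seconds; then do the same at the code label on the front of the yellow crate. Stand the scanner back upright in the middle of its charging pad, setting it down rather than dropping it, and then press the green plunger all the way down to its stop and let it spring back up. Do not touch the jars, their rack or the crate, and leave the spray bottle, the black tumbler and the loose jar where they stand.

Things in the scene. Friction and masses are not known exactly. Their poses are not given: they have to be found in the camera images.
- scanner: loose hand scanner standing on its charging pad, 0.16 kg or so: grey head 56 x 46 mm (x, y), 34 mm high, and above it a straight orange handle 36 x 30 mm (x, y); 152 mm tall in all. Best gripped with the fingertips 35 to 45 mm below the top, to keep the palm clear. Origin at the centre of the underside, which is the red reading window; z points up the handle, so the window looks along -z
- dock: fixed black charging pad, a flat plate 86 x 76 mm (x, y), 12 mm thick; origin at the centre of its underside, z up; the scanner stands on its top, 12 mm above the origin
- label_blue: white square code label, 40 mm, on the lid of the blue-lidded jar; origin at the centre of its printed face, z points straight out of the face: towards the robot's side and up, 38 degrees from vertical
- label_crate: white square code label, 46 mm, on a sloping black holder (110 mm wide, 60 mm along the slope) at the front of the yellow crate; origin at the centre of its printed face, z points straight out of the face, 36 degrees from vertical
- plunger_top (a point): top of the green plunger head (a low dome 44 mm across), 80 mm above the table when up; it stands in the middle of a grey box 80 x 90 x 42 mm
- plunger (a joint): how far the plunger is pressed: 0 up, 0.014 m at its stop; a spring pushes it back, about 7 N at the stop
- rack: fixed sloping aluminium rack, 250 mm wide (y), 75 mm deep, about 75 mm high, that holds three jars side by side 78 mm apart, leaning 38 degrees towards its front (-x); origin at the centre of its foot
- jar_blue: fixed: the clear jar with the blue lid in the rack, 70 mm across, 78 mm long, leaning; origin on the table below the middle of the jar's bottom; its highest point is about 125 mm above the table. Its place in the rack varies
- jar_white_1: fixed: a like jar with a white lid and a code label of its own, not to be scanned; origin as for the blue one
- jar_white_2: fixed: the other jar with a white lid, not to be scanned; origin as for the blue one
- crate: fixed yellow crate 160 x 150 x 85 mm with its label holder at the front (-x), the holder's top edge about 105 mm high; origin at the centre of the crate's underside
- spray_bottle: loose white spray bottle with a red trigger head, 74 mm across, 207 mm tall; origin at the centre of its underside; leave it alone
- tumbler: loose black tumbler, 81 mm across, 142 mm tall; origin at the centre of its underside; leave it alone
- loose_jar: loose clear jar with a white lid standing on the table, 70 mm across, 78 mm tall; origin at the centre of its underside; leave it alone
There are look-alikes about, which are no part of the job. What is meant by the scanner is not pink, and is the smaller of those in its own colour.

How it is judged (in metres and radians):
On the way, in this order (a step that is already met when the one before it is completed fails the run):
1. the scanner is lifted clear of its pad (z of scanner in the frame of dock above 0.04 m), for 0.1 s.
2. the scanner reads the label on the blue lid: held still, the label's centre straight ahead of its window within 18 mm each way, 40 to 130 mm away, square-on within 15 degrees, for 1 s (x of label_blue in the frame of scanner between -0.018 and 0.018 m and y of label_blue in the frame of scanner between -0.018 and 0.018 m and z of label_blue in the frame of scanner between -0.13 and -0.04 m and angle between the z axis of label_blue and the z axis of scanner, either way round below 0.262 rad and linear speed of scanner below 0.03 m/s and angular speed of scanner below 0.2 rad/s), for 1 s.
3. the scanner reads the label on the yellow crate in the same way (x of label_crate in the frame of scanner between -0.018 and 0.018 m and y of label_crate in the frame of scanner between -0.018 and 0.018 m and z of label_crate in the frame of scanner between -0.13 and -0.04 m and angle between the z axis of label_crate and the z axis of scanner, either way round below 0.262 rad and linear speed of scanner below 0.03 m/s and angular speed of scanner below 0.2 rad/s), for 1 s.
4. the scanner stands upright in the middle of its charging pad again (within 22 mm), let go and at rest (horizontal distance between scanner and dock below 0.022 m and z of scanner in the frame of dock between 0.008 and 0.016 m and angle between scanner's own z axis and vertical below 0.08 rad and linear speed of scanner below 0.02 m/s and contact force between scanner and the fingers below 0.2 N), for 0.2 s.
5. the plunger is pressed down to its stop (value of joint plunger above 0.0125 m), for 0.05 s.
At the end, for the whole second after the job is handed in: The scanner stands upright (within 4.5 degrees) and at rest on its charging pad, within 22 mm of the pad's middle, and the plunger has sprung back up (less than 3 mm down) (horizontal distance between scanner and dock below 0.022 m and z of scanner in the frame of dock between 0.008 and 0.016 m and angle between scanner's own z axis and vertical below 0.08 rad and linear speed of scanner below 0.02 m/s and value of joint plunger below 0.003 m); the robot touches nothing.
It fails at once if a jar in the rack, the rack or the crate is touched with more than 2 N (contact force between any of jar_blue, jar_white_1, jar_white_2, rack, crate and anything else above 2 N).
It fails at once if the spray bottle, the tumbler or the loose jar is moved by more than 15 mm or tipped (distance of any of spray_bottle, tumbler, loose_jar from where it was at the start of the episode above 0.015 m or angle between any of spray_bottle, tumbler, loose_jar's own z axis and vertical above 0.2 rad).
It fails at once if the scanner is dropped (falls free from more than about 10 mm) (contact force between scanner and the fingers below 0.2 N and linear speed of scanner above 0.45 m/s).
It also fails if it takes over 72 s, if anything falls off the work surface, if the arm or the gripper's body presses on something with over 40 N, if the wrist force passes 120 N, or if a joint passes its speed limit or range.

## Working session

There is one attempt and no reset: what is moved stays moved. The work goes in short steps, Python scripts to look and compute and a tool call to move; the robot and the scene stay as the last step left them, time stands still between calls to the robot, and variables do not carry over. Pictures are saved under pics/ and viewed, at most 11 in all, crops included, and the job is handed in when it is done.

Besides the shell and the picture viewer there is one more tool, called as name([rows], argument=value, ...), one row to a line, values as JSON. move_arm: Moves the arm, as the interface text tells. Its arguments: {"type":"object","properties":{"motion":{"type":"array"}},"required":["motion"]}

```bash
mkdir -p pics; ls
python3 - <<'E'
from plant import ctrl
import cv2,pickle
d={}
for n in("scene","top"):
    s=ctrl.snapshot(n);d[n]=s;cv2.imwrite(f"pics/{n}0.png",s["color"])
    print(n,s["camera_matrix"].round(1).tolist(),s["k1"],s["cam_to_world"].round(3).tolist())
pickle.dump(d,open("s0.pkl","wb"));print(ctrl.get_obs())
E
```

```text
pics
scene [[349.0, 0.0, 253.5], [0.0, 349.0, 189.8], [0.0, 0.0, 1.0]] -0.036209650826878936 [[0.319, -0.501, 0.804, 1.309], [0.947, 0.189, -0.258, -0.294], [-0.022, 0.844, 0.535, 0.625], [0.0, 0.0, 0.0, 1.0]]
top [[394.0, 0.0, 253.7], [0.0, 394.0, 191.9], [0.0, 0.0, 1.0]] -0.0992503229532217 [[-0.07, 0.977, -0.202, 0.338], [-0.998, -0.068, 0.018, -0.042], [0.004, 0.202, 0.979, 1.04], [0.0, 0.0, 0.0, 1.0]]
{'clock': 0.1, 'joint_pos': array([-5.71178781e+01,  2.05860562e+01,  6.39471341e-01, -1.78227991e-02,
       -7.01355897e+01, -1.65078087e+01]), 'qvel': array([ 0.0674198 , -0.0597365 ,  0.12019592,  0.1107525 , -0.01934469,
        0.04644498]), 'tau': array([-1.07652035e-03, -5.84163308e+01,  2.93749684e+01,  7.01543346e+00,
        1.01821718e-02, -6.62909974e-05]), 'tool_pos': array([ 0.1901641 , -0.64723647,  0.24473388]), 'orientation': array([ 1.79916451e+02, -7.28677378e-03, -1.63631750e+02]), 'force': array([-0.17210963,  0.08048486,  0.524658  ]), 'moment': array([-0.01844848,  0.02453296, -0.01789201]), 'gripper_force': 0.0, 'opening': 0.08792615959493016}
```

View pics/scene0.png

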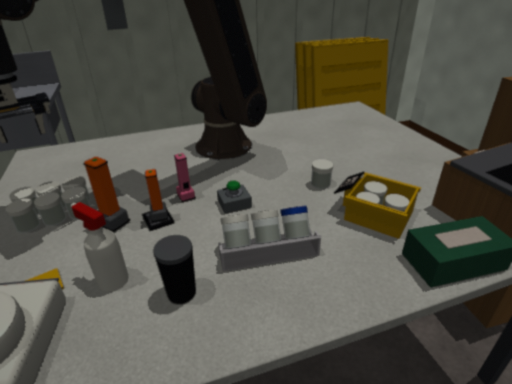

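View pics/top0.png

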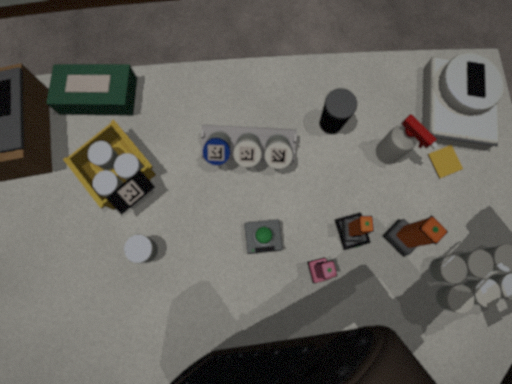

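Candidates for the scanner:
- Small orange: scene (153,190), top (367,224).
- Big orange: scene (102,185), top (432,230).
- Pink: scene (183,175), top (322,269).

I choose the small orange one and will check it in a close crop together with the labels.

Run:
```python
import cv2,pickle,numpy as np
d=pickle.load(open("s0.pkl","rb"))
def c(n,x,y,w=52,h=58):
    return cv2.resize(d[n]["color"][y:y+h,x:x+w],None,fx=5,fy=5,interpolation=cv2.INTER_NEAREST)
a=np.hstack([c("top",332,200),c("scene",132,165),c("top",104,162)])
b=np.hstack([c("top",196,125),c("scene",325,160),c("top",240,215)])
cv2.imwrite("pics/crops.png",np.vstack([a,b]))
```

```text
(no output)
```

View pics/crops.png

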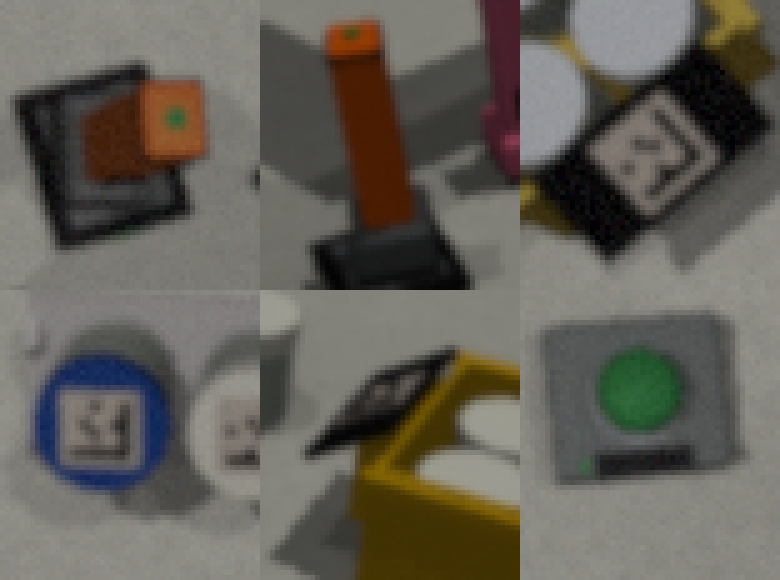

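The crop confirms the choice: the small orange scanner stands on a black pad, with its handle top at top (367,224) and scene (150,171). The crate label sits on the sloping holder at top (131,192) and scene (351,180), and the blue lid's label is at top (216,151).

```bash
cat > h.py <<'E'
import cv2,numpy as np
from scipy.spatial.transform import Rotation as R
def ray(s,p):
    K=s["camera_matrix"];q=np.array([(p[0]-K[0,2])/K[0,0],(p[1]-K[1,2])/K[1,1]]);u=q.copy()
    for _ in range(8):u=q/(1+s["k1"]*(u@u))
    T=s["cam_to_world"];v=T[:3,:3]@[u[0],-u[1],-1];return T[:3,3],v/np.linalg.norm(v)
def plane(s,p,z):
    o,v=ray(s,p);return o+v*(z-o[2])/v[2]
def tri(a,p,b,q):
    o,v=ray(a,p);w,x=ray(b,q)
    t=np.linalg.lstsq(np.c_[v,-x],w-o,rcond=None)[0]
    A,B=o+t[0]*v,w+t[1]*x;return (A+B)/2,np.linalg.norm(A-B)
def blob(s,box,f):
    x,y,w,h=box;im=cv2.resize(s["color"][y:y+h,x:x+w],None,fx=4,fy=4,interpolation=cv2.INTER_CUBIC)
    m=f(cv2.cvtColor(im,cv2.COLOR_BGR2HSV).astype(int),im.astype(int)).astype(np.uint8)
    c=max(cv2.findContours(m,0,2)[0],key=cv2.contourArea)
    pts=cv2.boxPoints(cv2.minAreaRect(c));M=cv2.moments(c)
    t=lambda p:(np.array(p)-1.5)/4+[x,y]
    return t([M["m10"]/M["m00"],M["m01"]/M["m00"]]),t(pts),M["m00"]/16
E
python3 - <<'E'
from h import *
import pickle
np.set_printoptions(precision=4,suppress=True)
d=pickle.load(open("s0.pkl","rb"));T,S=d["top"],d["scene"]
def show(n,r):print(n,r[0].round(1),r[1].round(1).tolist(),round(r[2],1))
bright=lambda v:(lambda h,b:(h[...,0]<20)&(h[...,1]>120)&(h[...,2]>v))
for v in(120,140):
    ot=blob(T,(345,205,40,40),bright(v));show("orange top",ot)
os_=blob(S,(135,160,40,30),bright(140));show("orange scene",os_)
print("handle top",tri(T,ot[0],S,os_[0]))
c=[plane(T,p,.164) for p in ot[1]]
for i in range(4):
    e=c[i]-c[i-1];print("edge",np.linalg.norm(e),np.degrees(np.arctan2(e[1],e[0])))
dk=blob(T,(332,205,45,48),lambda h,b:(b.max(2)<75)|((h[...,0]<20)&(h[...,1]>100)));
dk2=blob(T,(332,205,39,48),lambda h,b:(h[...,2]<80))
show("dock",dk2);c=[plane(T,p,.012) for p in dk2[1]];print("dock c",np.mean(c,0))
for i in range(4):
    e=c[i]-c[i-1];print("edge",np.linalg.norm(e),np.degrees(np.arctan2(e[1],e[0])))
g=lambda h,b:(h[...,0]>45)&(h[...,0]<80)&(h[...,1]>110)
gt=blob(T,(245,215,40,40),g);gs=blob(S,(215,170,35,35),g);show("gt",gt);show("gs",gs);print("plunger",tri(T,gt[0],S,gs[0]),plane(T,gt[0],.077))
bl=blob(T,(198,130,36,40),lambda h,b:(h[...,0]>100)&(h[...,0]<130)&(h[...,1]>110));show("lid",bl)
lb=blob(T,(206,141,21,22),lambda h,b:(h[...,1]<70)&(h[...,2]>90));show("label",lb)
for z in(.1,.104):print(plane(T,bl[0],z),plane(T,lb[0],z),plane(T,lb[1].mean(0),z))
for x in(235,266):
    w=blob(T,(x,138,28,32),lambda h,b:b.min(2)>125);show("w",w);print(plane(T,w[0],.104))
lc=blob(T,(118,176,28,32),lambda h,b:(h[...,2]>90));show("crate label",lc)
ls=blob(S,(340,172,18,18),lambda h,b:(h[...,2]>75)&(h[...,1]<90));show("crate label scene",ls)
print("tri",tri(T,lc[1].mean(0),S,ls[1].mean(0)))
hc=[(543,175),(610,258),(778,125),(695,50)];hc=[((x-520)/5-.4+104,y/5-.4+162) for x,y in hc]
z=[.105-.0485,.105-.0485,.105-.0485,.105-.0485]
zz=[.105,.057,.057,.105];P=[plane(T,p,q) for p,q in zip(hc,zz)]
print("holder",np.array(P));print(np.mean(P,0),[np.linalg.norm(P[i]-P[i-1]) for i in range(4)])
E
```

```text
orange top [366.4 223.2] [[360.2, 216.2], [371.9, 215.8], [372.5, 230.1], [360.8, 230.5]] 154.0
orange top [366.2 223.6] [[361.0, 217.7], [370.2, 216.8], [371.5, 229.2], [362.3, 230.2]] 99.5
orange scene [150.  172.2] [[145.8, 169.8], [153.8, 169.0], [154.3, 173.8], [146.2, 174.5]] 15.4
handle top (array([ 0.4278, -0.3068,  0.1614]), np.float64(0.0008184034711830473))
edge 0.02832235066396005 -0.7572825405878987
edge 0.021532329649219997 -88.1707443859832
edge 0.028383297249204145 178.9947132771589
edge 0.021406930825200246 91.68184802289491
dock [351.1 231.5] [[333.6, 219.2], [362.8, 210.3], [372.4, 241.9], [343.3, 250.8]] 819.1
dock c [ 0.4277 -0.3141  0.012 ]
edge 0.08593306515022442 11.015184945275537
edge 0.08285086361222387 -77.43522144561713
edge 0.0866814572873985 -169.71241086071734
edge 0.08173357946210813 102.0661002920655
gt [263.5 234.6] [[255.9, 226.9], [271.4, 226.9], [271.4, 242.1], [255.9, 242.1]] 184.4
gs [232.9 185.3] [[226.9, 180.6], [239.6, 180.6], [239.6, 189.9], [226.9, 189.9]] 91.3
plunger (array([ 0.4284, -0.076 ,  0.0692]), np.float64(0.00021290426009932089)
[... 404 characters left out ...]
66.1], [234.6, 166.1]] 507.8
[ 0.6288 -0.0485  0.104 ]
w [278.1 154.9] [[265.6, 141.9], [291.1, 141.9], [291.1, 167.4], [265.6, 167.4]] 513.2
[ 0.6193 -0.1255  0.104 ]
crate label [130.3 192.2] [[117.2, 191.4], [131.7, 179.2], [143.3, 193.2], [128.8, 205.3]] 319.4
crate label scene [345.4 175.6] [[339.6, 171.6], [357.4, 171.6], [357.4, 184.9], [339.6, 184.9]] 100.8
tri (array([0.5523, 0.2457, 0.0952]), np.float64(0.0006136223925375206))
holder [[0.5429 0.2976 0.105 ]
 [0.5079 0.2799 0.057 ]
 [0.5713 0.192  0.057 ]
 [0.6007 0.2213 0.105 ]]
[0.5557 0.2477 0.081 ] [np.float64(0.09567522461382144), np.float64(0.06197869907460454), np.float64(0.10838816104661157), np.float64(0.06350732289563063)]
```

```bash
cat >> h.py <<'E'
def rel(pos,rpy):
    "shift (mm) and turn (deg) in tool axes from the measured pose to the wanted one"
    from plant import ctrl
    o=ctrl.get_obs();A=R.from_euler("xyz",o["orientation"],degrees=True);B=R.from_euler("xyz",rpy,degrees=True)
    print("at",o["tool_pos"].round(4),o["orientation"].round(2),"t",round(o["clock"],2),"go",A.inv().apply(np.array(pos)-o["tool_pos"]).round(4)*1000,(A.inv()*B).as_rotvec(degrees=True).round(2))
def aim(label,az,tilt,dist):
    "TCP pose with tool z against a label normal of azimuth az, tilt from vertical; tool x level"
    a,t=np.radians([az,tilt]);n=np.array([np.sin(t)*np.cos(a),np.sin(t)*np.sin(a),np.cos(t)])
    z=-n;x=np.cross([0,0,1],n);x=-x/np.linalg.norm(x)
    x=x if x[1]<0 else -x
    y=np.cross(z,x);return np.array(label)+dist*n,R.from_matrix(np.c_[x,y,z]).as_euler("xyz",degrees=True)
E
python3 - <<'E'
from h import *
import pickle
d=pickle.load(open("s0.pkl","rb"));T,S=d["top"],d["scene"]
b=lambda h,b:(h[...,0]<20)&(h[...,1]>120)&(h[...,2]>130)
t=blob(T,(410,210,45,40),b);s=blob(S,(80,150,35,25),b);print("big",t[0],s[0],tri(T,t[0],S,s[0]))
lb=plane(T,(215.5,152.3),.1035);lc=plane(T,(130.3,192.25),.087);print(lb,lc)
c=[plane(T,p,.087) for p in [[117.2,191.4],[131.7,179.2],[143.3,193.2],[128.8,205.3]]]
for i in range(4):
    e=c[i]-c[i-1];print("edge",np.linalg.norm(e),np.degrees(np.arctan2(e[1],e[0])))
hc=[(543,175),(610,258),(778,125),(695,50)];hc=[((x-520)/5-.4+104,y/5-.4+162) for x,y in hc]
P=np.array([plane(T,p,q) for p,q in zip(hc,[.105,.07,.07,.105])]);print(P,P.mean(0))
for i,j in((3,0),(2,1)):
    e=P[j]-P[i];print(np.degrees(np.arctan2(e[1],e[0])))
print(aim(lb,172.3,38,.211),aim(lc,216.5,36,.211))
rel([.428,-.307,.36],[180,0,-90])
E
```

```text
Traceback (most recent call last):
  File "h.py", line 16, in blob
    c=max(cv2.findContours(m,0,2)[0],key=cv2.contourArea)
ValueError: max() iterable argument is empty
```

Run:
```python
from h import *
import pickle
d=pickle.load(open("s0.pkl","rb"));T,S=d["top"],d["scene"]
np.set_printoptions(precision=4,suppress=True)
b=lambda h,b:(h[...,0]<20)&(h[...,1]>120)&(h[...,2]>100)
t=blob(T,(410,210,45,40),b);b=lambda h,b:(h[...,0]<20)&(h[...,1]>120)&(h[...,2]>130)
s=blob(S,(80,150,35,25),b);print("big",t[0],t[1],s[0],tri(T,t[0],S,s[0]))
lb=plane(T,(215.5,152.3),.1035);lc=plane(T,(130.3,192.25),.087);print(lb,lc)
c=[plane(T,p,.087) for p in [[117.2,191.4],[131.7,179.2],[143.3,193.2],[128.8,205.3]]]
for i in range(4):
    e=c[i]-c[i-1];print("edge",np.linalg.norm(e),np.degrees(np.arctan2(e[1],e[0])))
hc=[(543,175),(610,258),(778,125),(695,50)];hc=[((x-520)/5-.4+104,y/5-.4+162) for x,y in hc]
P=np.array([plane(T,p,q) for p,q in zip(hc,[.105,.07,.07,.105])]);print(P,P.mean(0))
for i,j in((3,0),(2,1)):
    e=P[j]-P[i];print(np.degrees(np.arctan2(e[1],e[0])))
print(aim(lb,172.3,38,.211),aim(lc,216.5,36,.211))
rel([.428,-.307,.36],[180,0,-90])
```

```text
Traceback (most recent call last):
  File "h.py", line 16, in blob
    c=max(cv2.findContours(m,0,2)[0],key=cv2.contourArea)
ValueError: max() iterable argument is empty
```

Run:
```python
from h import *
import pickle
d=pickle.load(open("s0.pkl","rb"));T,S=d["top"],d["scene"]
np.set_printoptions(precision=4,suppress=True)
print("big",tri(T,(434,230),S,(97,161)))
lb=plane(T,(215.5,152.3),.1035);lc=plane(T,(130.3,192.25),.087);print(lb,lc)
c=[plane(T,p,.087) for p in [[117.2,191.4],[131.7,179.2],[143.3,193.2],[128.8,205.3]]]
for i in range(4):
    e=c[i]-c[i-1];print("edge",np.linalg.norm(e),np.degrees(np.arctan2(e[1],e[0])))
hc=[(543,175),(610,258),(778,125),(695,50)];hc=[((x-520)/5-.4+104,y/5-.4+162) for x,y in hc]
P=np.array([plane(T,p,q) for p,q in zip(hc,[.105,.07,.07,.105])]);print(P,P.mean(0))
for i,j in((3,0),(2,1)):
    e=P[j]-P[i];print(np.degrees(np.arctan2(e[1],e[0])))
print(aim(lb,172.3,38,.211),aim(lc,216.5,36,.211))
rel([.428,-.307,.36],[180,0,-90])
```

```text
big (array([ 0.3978, -0.438 ,  0.2071]), np.float64(0.005193023805713549))
[0.637  0.029  0.1035] [0.5541 0.2478 0.087 ]
edge 0.04738739926841433 38.16042488690233
edge 0.046896130461946024 -52.17629859153586
edge 0.04778059250794731 -142.5491493787241
edge 0.04630837835820427 127.33745018578588
[[0.5429 0.2976 0.105 ]
 [0.5057 0.2757 0.07  ]
 [0.5682 0.1889 0.07  ]
 [0.6007 0.2213 0.105 ]] [0.5544 0.2458 0.0875]
127.15431083357572
125.75738572826239
(array([0.5083, 0.0464, 0.2698]), array([-142. ,    0. ,  -97.7])) (array([0.4544, 0.1741, 0.2577]), array([-144. ,    0. ,  -53.5]))
at [ 0.1902 -0.6472  0.2447] [ 179.92   -0.01 -163.63] t 0.1 go [-324.1  259.6 -114.9] [  0.08   0.05 -73.63]
```

move_arm([
  [[0,0,-40],[0,0,0],0],
  [[0,0,-80],[0,0,0],0],
  [[-40,30,-115],[0,0,-7],0],
  [[-70,55,-115],[0,0,-14],0],
  [[-100,80,-115],[0,0,-21],0],
  [[-130,104,-115],[0,0,-28],0],
  [[-160,128,-115],[0,0,-35],0],
  [[-190,152,-115],[0,0,-42],0],
  [[-220,176,-115],[0,0,-49],0],
  [[-250,200,-115],[0,0,-56],0],
])

```text
clock: 0.93
tool_pos: [0.3744, -0.3832, 0.3605]
orientation: [-180.0, 0.0, -107.3]
force: [1.0, -0.1, 0.3]
opening: 0.0878
gripper_force: 0.0
```

```bash
python3 -c "
from h import *
rel([.428,-.307,.25],[180,0,-90])"
```

```text
at [ 0.3744 -0.3832  0.3605] [-1.8000e+02  2.0000e-02 -1.0727e+02] t 0.93 go [-88.7 -28.6 110.5] [ -0.     0.02 -17.27]
```

move_arm([
  [[-40,-12,0],[0,0,-7],0],
  [[-75,-24,0],[0,0,-14],0],
  [[-89,-29,0],[0,0,-17.3],0],
  [[-89,-29,30],[0,0,-17.3],0],
  [[-89,-29,60],[0,0,-17.3],0],
  [[-89,-29,60],[0,0,-17.3],0],
  [[-89,-29,60],[0,0,-17.3],0],
])

```text
clock: 1.52
tool_pos: [0.4275, -0.309, 0.2997]
orientation: [179.8, 0.0, -90.3]
force: [0.5, 0.0, 0.3]
opening: 0.0874
gripper_force: 0.0
```

```bash
python3 -c "
from h import *
from plant import ctrl
rel([.428,-.307,.143],[180,0,-90])
for n in('top','scene'):cv2.imwrite(f'pics/{n}1.png',ctrl.snapshot(n)['color'])
a=cv2.imread('pics/top1.png')[180:270,300:400];b=cv2.imread('pics/scene1.png')[110:235,90:215]
cv2.imwrite('pics/c1.png',np.hstack([cv2.resize(a,(400,400)),cv2.resize(b,(400,400))]))"
```

```text
at [ 0.4275 -0.309   0.2997] [ 1.798e+02  4.000e-02 -9.031e+01] t 1.52 go [ -1.9  -1.  156.7] [ 0.2   0.04 -0.31]
```

View pics/c1.png

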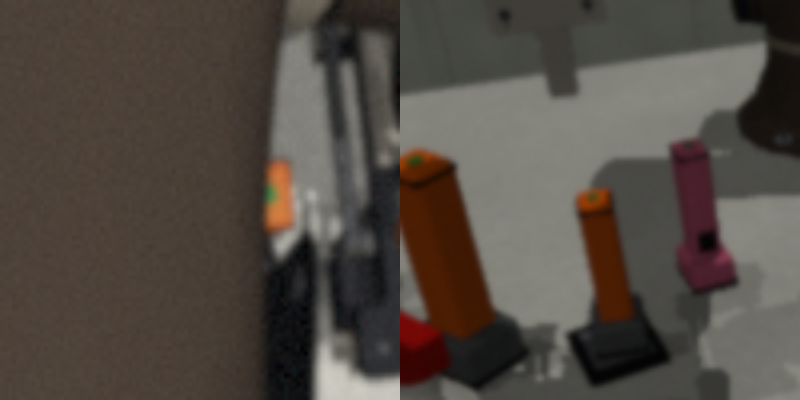

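The picture shows the fingers above the small orange handle (handle top at scene (149,172)), with the big one clear to the left. I'm descending now.

move_arm([
  [[-2,-1,30],[0,0,0],0],
  [[-2,-1,60],[0,0,0],0],
  [[-2,-1,90],[0,0,0],0],
  [[-2,-1,110],[0,0,0],0],
  [[-2,-1,125],[0,0,0],0],
  [[-2,-1,140],[0,0,0],0],
  [[-2,-1,150],[0,0,0],0],
  [[-2,-1,157],[0,0,0],0],
  [[-2,-1,157],[0,0,0],0],
  [[-2,-1,157],[0,0,0],0],
])

```text
clock: 2.45
tool_pos: [0.4298, -0.3076, 0.1443]
orientation: [-180.0, -0.0, -90.3]
force: [-0.3, -0.6, 1.8]
opening: 0.0875
gripper_force: 0.0
```

move_arm([
  [[0,0,0],[0,0,0],0.3],
  [[0,0,0],[0,0,0],0.4],
  [[0,0,0],[0,0,0],0.5],
  [[0,0,0],[0,0,0],0.6],
  [[0,0,0],[0,0,0],0.7],
  [[0,0,0],[0,0,0],0.8],
  [[0,0,0],[0,0,0],1],
  [[0,0,0],[0,0,0],1],
  [[0,0,0],[0,0,0],1],
  [[0,0,0],[0,0,0],1],
])

```text
clock: 3.28
tool_pos: [0.4292, -0.3072, 0.1434]
orientation: [180.0, 0.0, -90.3]
force: [-0.8, -1.2, -0.5]
opening: 0.0361
gripper_force: 29.6
```

move_arm([
  [[0,0,-5],[0,0,0],1],
  [[0,0,-15],[0,0,0],1],
  [[0,0,-30],[0,0,0],1],
  [[0,0,-50],[0,0,0],1],
  [[0,0,-70],[0,0,0],1],
  [[0,0,-90],[0,0,0],1],
  [[0,0,-110],[0,0,0],1],
  [[0,0,-130],[0,0,0],1],
  [[0,0,-150],[0,0,0],1],
  [[0,0,-160],[0,0,0],1],
])

```text
clock: 4.12
tool_pos: [0.4299, -0.3077, 0.3072]
orientation: [-179.8, -0.1, -90.3]
force: [0.3, -0.8, -0.1]
opening: 0.036
gripper_force: 29.6
```

```bash
python3 -c "
from h import *
from plant import ctrl
rel([.428,-.05,.36],[180,0,-97.7])
s=ctrl.snapshot('scene');cv2.imwrite('pics/scene2.png',s['color']);t=ctrl.snapshot('top');cv2.imwrite('pics/top2.png',t['color'])
import pickle;pickle.dump((s,t),open('s2.pkl','wb'))
a=s['color'][90:240,90:240];b=t['color'][190:260,320:390];cv2.imwrite('pics/c2.png',np.hstack([cv2.resize(x,(400,400)) for x in(a,b)]))"
```

```text
at [ 0.4299 -0.3077  0.3072] [-1.7979e+02 -1.0000e-01 -9.0310e+01] t 4.12 go [-257.5    3.1  -53.3] [-0.22 -0.09  7.39]
```

View pics/c2.png

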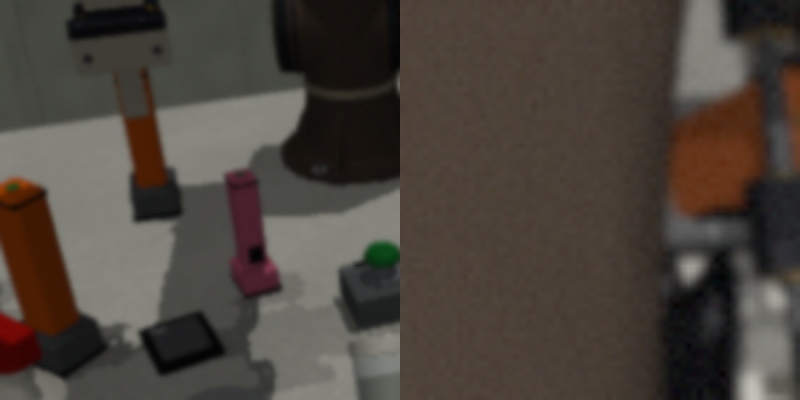

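The scanner hangs straight from the fingers (scene crop head at about (148,158) in full pixels), and the empty dock shows at scene about (158,218). Next I carry it towards the blue lid.

move_arm([
  [[-10,0,-5],[0,0,0],1],
  [[-35,0,-15],[0,0,0],1],
  [[-70,0,-20],[0,0,0],1],
  [[-110,0,-20],[0,0,1.5],1],
  [[-150,0,-20],[0,0,3],1],
  [[-190,0,-20],[0,0,4.5],1],
  [[-230,0,-20],[0,0,6],1],
  [[-270,0,-20],[0,0,7.4],1],
  [[-300,0,-20],[0,0,7.4],1],
  [[-320,0,-20],[0,0,7.4],1],
])

```text
clock: 5.05
tool_pos: [0.43, 0.0155, 0.3226]
orientation: [179.9, -0.0, -97.6]
force: [0.1, -0.3, -1.6]
opening: 0.0364
gripper_force: 29.6
```

```bash
python3 -c "
from h import *
from plant import ctrl
rel([.5083,.0464,.2698],[-142,0,-97.7]);print(ctrl.get_obs()['joint_pos'].round(1))
s=ctrl.snapshot('top');print(s['color'].shape);import pickle;pickle.dump(s,open('s3.pkl','wb'));cv2.imwrite('pics/top3.png',s['color'])
cv2.imwrite('pics/c3.png',cv2.resize(s['color'][200:260,325:385],(480,480),interpolation=2))"
```

```text
at [0.43   0.0155 0.3226] [179.92  -0.   -97.63] t 5.05 go [-41.  -73.6  52.6] [3.808e+01 2.000e-02 7.000e-02]
[ 28.5  -6.  -20.4  -0.  -75.7 -36.1]
(384, 512, 3)
```

View pics/c3.png

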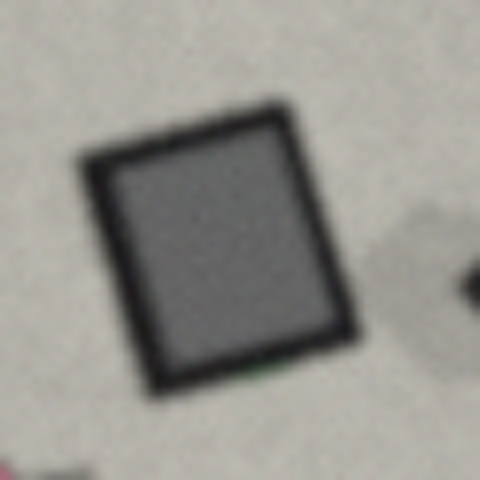

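The crop shows the empty dock with corners around (335,219), (361,212), (370,242) and (344,249), so its centre is near top (352.1,230.3).

move_arm([
  [[-5,-8,2],[4,0,0],1],
  [[-10,-16,8],[8,0,0],1],
  [[-15,-24,14],[12,0,0],1],
  [[-20,-32,20],[16,0,0],1],
  [[-25,-40,26],[20,0,0],1],
  [[-30,-50,33],[25,0,0],1],
  [[-35,-58,40],[30,0,0],1],
  [[-39,-66,46],[34,0,0],1],
  [[-41,-71,51],[37,0,0],1],
  [[-41,-74,53],[38,0,0],1],
])

```text
clock: 5.93
tool_pos: [0.519, 0.0476, 0.2886]
orientation: [-143.1, 0.0, -97.6]
force: [-0.6, -0.4, -1.6]
opening: 0.0356
gripper_force: 29.9
```

```bash
python3 -c "
from h import *
import pickle
rel([.5083,.0464,.2698],[-142,0,-97.7])
s,t=pickle.load(open('s2.pkl','rb'));t3=pickle.load(open('s3.pkl','rb'))
print('dock',plane(t3,(352.1,230.3),.012),tri(t3,(352.1,230.3),s,(158,218)))
from plant import ctrl
a=ctrl.snapshot('scene')['color'][60:300,180:420];b=ctrl.snapshot('top')['color'][80:260,120:300]
cv2.imwrite('pics/c4.png',np.hstack([cv2.resize(x,(400,400)) for x in(a,b)]))"
```

```text
at [0.519  0.0476 0.2886] [-1.4306e+02  4.0000e-02 -9.7620e+01] t 5.93 go [ 2.6 19.6  8.7] [1.06 0.08 0.04]
dock [ 0.42820787 -0.31154533  0.012     ] (array([ 0.42876362, -0.3121354 ,  0.00679481]), np.float64(0.0015195481336852314))
```

View pics/c4.png

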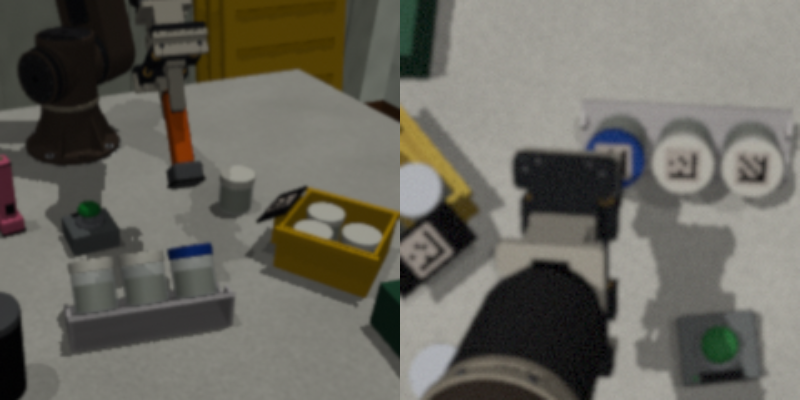

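The scanner points at the blue lid from the robot's side with clearance (head at scene crop (185,175), lid at (190,255)). The arm was still settling, so I'm holding.

move_arm([
  [[0,0,0],[0,0,0],1],
  [[0,0,0],[0,0,0],1],
  [[0,0,0],[0,0,0],1],
  [[0,0,0],[0,0,0],1],
])

```text
clock: 6.37
tool_pos: [0.5171, 0.0451, 0.286]
orientation: [-143.4, -0.1, -97.8]
force: [0.1, -0.0, -0.8]
opening: 0.0358
gripper_force: 29.9
```

```bash
python3 -c "
from h import *
rel([.5083,.0464,.2698],[-142,0,-97.7])"
```

```text
at [0.5171 0.0451 0.286 ] [-1.434e+02 -1.300e-01 -9.779e+01] t 6.37 go [-0.1 16.8  7.7] [ 1.4  -0.16  0.01]
```

move_arm([
  [[0,8,4],[0.7,0,0],1],
  [[0,17,8],[1.4,0,0],1],
  [[0,17,8],[1.4,0,0],1],
  [[0,17,8],[1.4,0,0],1],
  [[0,17,8],[1.4,0,0],1],
])

```text
clock: 6.78
tool_pos: [0.5168, 0.0484, 0.2868]
orientation: [-143.3, -0.2, -97.9]
force: [0.2, -0.6, -1.5]
opening: 0.0358
gripper_force: 29.9
```

```bash
python3 -c "
from h import *
rel([.5083,.0464,.2698],[-142,0,-97.7])"
```

```text
at [0.5168 0.0484 0.2868] [-143.31   -0.23  -97.89] t 6.78 go [ 3.  16.7  8.8] [ 1.31 -0.3  -0.01]
```

```bash
python3 -c "
from plant import ctrl
print(ctrl.get_obs()['joint_pos'].round(2))"
```

```text
[ 34.46 -14.3  -58.22  56.03 -29.22 -88.41]
```

Joint 3 is at its limit (-58.2), so the arm can't pull back that far while tilted 38°. I'll aim 6° steeper and about 1 cm closer, which is well within tolerance.

```bash
python3 -c "
from h import *
p,o=aim([.637,.029,.1035],172.3,32,.2);print(p,o);rel(p,o)
p,o=aim([.554,.247,.087],217,30,.19);print(p,o)"
```

```text
[0.53197178 0.04320037 0.27310962] [-148.     0.   -97.7]
at [0.5168 0.0484 0.2868] [-143.31   -0.23  -97.89] t 6.78 go [ 3.  -4.5 20.4] [-4.69 -0.3  -0.02]
[0.47812963 0.18982757 0.25154483] [-150.    0.  -53.]
```

move_arm([
  [[1,-2,7],[-1.5,0,0],1],
  [[2,-3,14],[-3,0,0],1],
  [[3,-4.5,20],[-4.7,0,0],1],
  [[3,-4.5,20],[-4.7,0,0],1],
  [[3,-4.5,20],[-4.7,0,0],1],
  [[3,-4.5,20],[-4.7,0,0],1],
])

```text
clock: 7.28
tool_pos: [0.5316, 0.0431, 0.2734]
orientation: [-148.0, -0.3, -97.9]
force: [-0.0, 0.5, -0.7]
opening: 0.0361
gripper_force: 29.9
```

```bash
python3 -c "
from h import *
from plant import ctrl
p,o=aim([.637,.029,.1035],172.3,32,.2);rel(p,o);print(ctrl.get_obs()['joint_pos'].round(2))"
```

```text
at [0.5316 0.0431 0.2734] [-147.98   -0.25  -97.9 ] t 7.28 go [-0.2 -0.1  0.4] [-0.02 -0.32 -0.04]
[ 34.56 -10.62 -52.9   44.58 -30.92 -77.94]
```

move_arm([
  [[0,0,0],[0,0,0],1],
  [[0,0,0],[0,0,0],1],
  [[0,0,0],[0,0,0],1],
  [[0,0,0],[0,0,0],1],
  [[0,0,0],[0,0,0],1],
  [[0,0,0],[0,0,0],1],
  [[0,0,0],[0,0,0],1],
  [[0,0,0],[0,0,0],1],
  [[0,0,0],[0,0,0],1],
  [[0,0,0],[0,0,0],1],
])

```text
clock: 8.12
tool_pos: [0.5318, 0.0431, 0.2735]
orientation: [-148.0, -0.2, -97.9]
force: [-0.7, 0.8, -0.9]
opening: 0.0358
gripper_force: 29.9
```

move_arm([
  [[0,0,0],[0,0,0],1],
  [[0,0,0],[0,0,0],1],
  [[0,0,0],[0,0,0],1],
  [[0,0,0],[0,0,0],1],
  [[0,0,0],[0,0,0],1],
  [[0,0,0],[0,0,0],1],
  [[0,0,0],[0,0,0],1],
  [[0,0,0],[0,0,0],1],
  [[0,0,0],[0,0,0],1],
  [[0,0,0],[0,0,0],1],
])

```text
clock: 8.95
tool_pos: [0.5318, 0.0431, 0.2735]
orientation: [-148.0, -0.2, -97.9]
force: [-0.1, -0.8, -1.3]
opening: 0.0357
gripper_force: 29.9
```

move_arm([
  [[0,0,0],[0,0,0],1],
  [[0,0,0],[0,0,0],1],
  [[0,0,0],[0,0,0],1],
  [[0,0,0],[0,0,0],1],
  [[0,0,0],[0,0,0],1],
  [[0,0,0],[0,0,0],1],
])

```text
clock: 9.45
tool_pos: [0.5318, 0.0431, 0.2735]
orientation: [-148.0, -0.2, -97.9]
force: [1.1, -0.6, -1.5]
opening: 0.0357
gripper_force: 29.9
```

```bash
python3 -c "
from h import *
import pickle
from plant import ctrl
p,o=aim([.554,.247,.087],217,30,.19);rel(p+[-.03,-.03,.06],o)
d={}
for n in('scene','top'):
    d[n]=ctrl.snapshot(n)
pickle.dump(d,open('s5.pkl','wb'))
b=d['top']['color'][110:200,180:270];a=d['scene']['color'][130:260,230:360]
cv2.imwrite('pics/c5.png',np.hstack([cv2.resize(x,(400,400)) for x in(a,b)]))"
```

```text
at [0.5318 0.0431 0.2735] [-148.01   -0.23  -97.9 ] t 9.45 go [-104.    63.5  -85. ] [ -1.8  -23.31 -38.38]
```

View pics/c5.png

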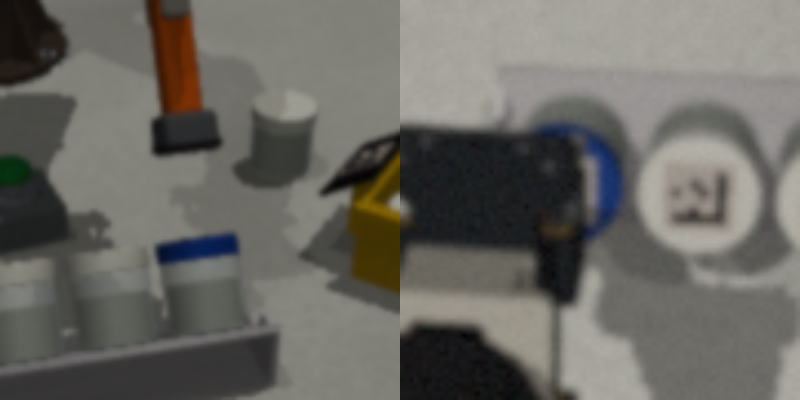

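The head is in front of the blue lid: its window edge is at scene (291,178) and the lid at about (295,211). I'll check its position against the calibration.

```bash
python3 -c "
from h import *
import pickle
s=pickle.load(open('s5.pkl','rb'))['scene']
T=np.linalg.inv(s['cam_to_world']);K=s['camera_matrix']
def proj(P):
    c=T[:3,:3]@P+T[:3,3];u=np.array([c[0],-c[1]])/-c[2];u=u*(1+s['k1']*(u@u));return (u*349+K[:2,2]).round(1)
Rt=R.from_euler('xyz',[-148,-.2,-97.9],degrees=True);t=np.array([.5318,.0431,.2735])
for x in(-23,23):
  for y in(-28,28):
    for z in(131,97):print(x,y,z,proj(t+Rt.apply([x/1e3,y/1e3,z/1e3])))
"
```

```text
-23 -28 131 [301.4 178.1]
-23 -28 97 [299.9 164.7]
-23 28 131 [295.5 178.9]
-23 28 97 [294.  166.3]
23 -28 131 [283.7 180.1]
23 -28 97 [282.1 166.6]
23 28 131 [278.8 180.8]
23 28 97 [277.3 168.1]
```

The observed head matches the prediction within about 1 px, so the read is good. Next is the crate.

```bash
python3 -c "
from h import *
p,o=aim([.554,.247,.087],217,30,.19);rel(p+[0,0,.05],o)"
```

```text
at [0.5318 0.0431 0.2736] [-148.01   -0.23  -97.9 ] t 9.55 go [-137.8   47.1  -63.1] [ -1.8  -23.31 -38.38]
```

move_arm([
  [[0,0,-12],[0,0,0],1],
  [[-4,2,-35],[0,-2,-3],1],
  [[-20,7,-55],[0,-4,-7],1],
  [[-40,14,-60],[0,-7,-12],1],
  [[-60,20,-62],[-1,-10,-17],1],
  [[-80,27,-63],[-1,-13,-22],1],
  [[-100,34,-63],[-1.2,-16,-27],1],
  [[-118,40,-63],[-1.5,-19,-32],1],
  [[-130,45,-63],[-1.7,-22,-36],1],
  [[-138,47,-63],[-1.8,-23.3,-38.4],1],
])

```text
clock: 10.38
tool_pos: [0.4778, 0.1912, 0.3013]
orientation: [-150.0, 0.0, -52.7]
force: [0.9, -0.5, -1.4]
opening: 0.0356
gripper_force: 29.9
```

move_arm([
  [[0,0,0],[0,0,0],1],
  [[0,0,0],[0,0,0],1],
  [[0,0,0],[0,0,0],1],
])

```text
clock: 10.63
tool_pos: [0.4781, 0.1893, 0.3013]
orientation: [-150.0, -0.0, -53.1]
force: [0.3, 0.7, -0.6]
opening: 0.0357
gripper_force: 29.9
```

```bash
python3 -c "
from h import *
from plant import ctrl
p,o=aim([.554,.247,.087],217,30,.19);rel(p,o);print(ctrl.get_obs()['joint_pos'].round(2))"
```

```text
at [0.4781 0.1893 0.3013] [-1.5005e+02 -4.0000e-02 -5.3100e+01] t 10.63 go [-0.4 24.6 43.2] [ 0.05 -0.08 -0.07]
[ 47.12 -13.89 -39.04   8.8  -35.62 -16.04]
```

move_arm([
  [[0,6,10],[0,0,0],1],
  [[0,12,20],[0,0,0],1],
  [[0,18,32],[0,0,0],1],
  [[0,24.6,43],[0,0,0],1],
  [[0,24.6,43],[0,0,0],1],
  [[0,24.6,43],[0,0,0],1],
  [[0,24.6,43],[0,0,0],1],
])

```text
clock: 11.22
tool_pos: [0.4786, 0.1901, 0.2528]
orientation: [-150.0, -0.0, -53.0]
force: [0.2, 0.7, -0.9]
opening: 0.0361
gripper_force: 29.9
```

```bash
python3 -c "
from h import *
from plant import ctrl
p,o=aim([.554,.247,.087],217,30,.19);rel(p,o);print(ctrl.get_obs()['joint_pos'].round(2))
p,o=aim([.554,.247,.087],217,34,.205);rel(p,o)"
```

```text
at [0.4786 0.1901 0.2528] [-1.4996e+02 -3.0000e-02 -5.3000e+01] t 11.22 go [-0.1  1.1  0.9] [-0.04 -0.03  0.01]
[ 46.88 -11.32 -44.71  10.84 -27.36 -18.21]
at [0.4786 0.1901 0.2528] [-1.4996e+02 -3.0000e-02 -5.3000e+01] t 11.22 go [ -0.1  15.4 -13.7] [ 3.96 -0.03  0.01]
```

move_arm([
  [[0,5,-5],[1.3,0,0],1],
  [[0,10,-9],[2.6,0,0],1],
  [[0,15,-14],[4,0,0],1],
  [[0,15,-14],[4,0,0],1],
  [[0,15,-14],[4,0,0],1],
  [[0,15,-14],[4,0,0],1],
])

```text
clock: 11.72
tool_pos: [0.463, 0.1786, 0.2578]
orientation: [-145.9, -0.0, -53.0]
force: [0.2, -0.0, -1.4]
opening: 0.0359
gripper_force: 29.9
```

```bash
python3 -c "
from h import *
from plant import ctrl
p,o=aim([.554,.247,.087],217,34,.205);rel(p,o);print(ctrl.get_obs()['joint_pos'].round(2))
a=ctrl.snapshot('scene')['color'][100:250,230:430]
cv2.imwrite('pics/c6.png',cv2.resize(a,(800,600)))"
```

```text
at [0.463  0.1786 0.2578] [-1.4592e+02 -2.0000e-02 -5.2970e+01] t 11.72 go [0.1 1.1 0.3] [-0.08 -0.    0.03]
[ 47.61 -15.8  -50.72  15.83 -22.23 -23.5 ]
```

View pics/c6.png

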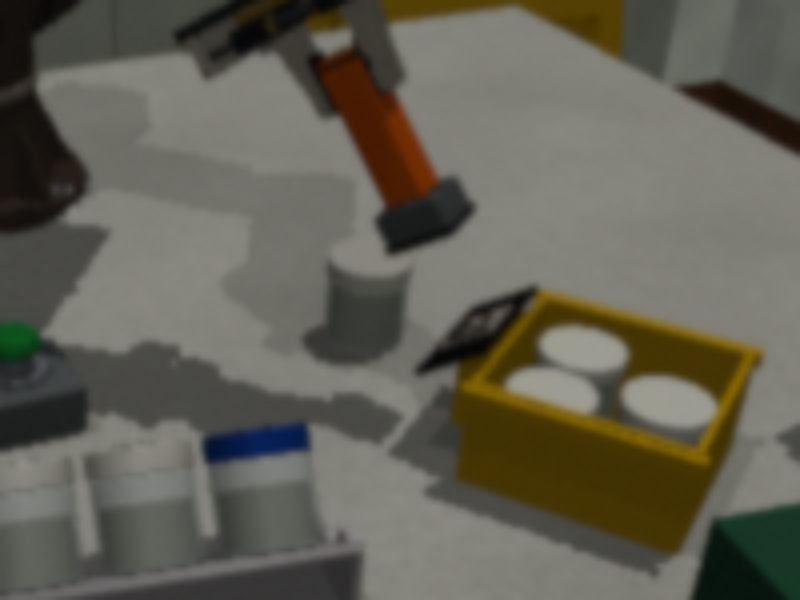

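The scanner head (scene about (337,153)) points along its axis at the crate label (scene about (351,180)) with clear space between them. I'm holding.

move_arm([
  [[0,0,0],[0,0,0],1],
  [[0,0,0],[0,0,0],1],
  [[0,0,0],[0,0,0],1],
  [[0,0,0],[0,0,0],1],
  [[0,0,0],[0,0,0],1],
  [[0,0,0],[0,0,0],1],
  [[0,0,0],[0,0,0],1],
  [[0,0,0],[0,0,0],1],
  [[0,0,0],[0,0,0],1],
  [[0,0,0],[0,0,0],1],
])

```text
clock: 12.6
tool_pos: [0.4624, 0.178, 0.2566]
orientation: [-146.0, -0.0, -53.0]
force: [-0.4, 0.1, -1.4]
opening: 0.0359
gripper_force: 29.9
```

move_arm([
  [[0,0,0],[0,0,0],1],
  [[0,0,0],[0,0,0],1],
  [[0,0,0],[0,0,0],1],
  [[0,0,0],[0,0,0],1],
  [[0,0,0],[0,0,0],1],
  [[0,0,0],[0,0,0],1],
  [[0,0,0],[0,0,0],1],
  [[0,0,0],[0,0,0],1],
  [[0,0,0],[0,0,0],1],
  [[0,0,0],[0,0,0],1],
])

```text
clock: 13.43
tool_pos: [0.4624, 0.178, 0.2566]
orientation: [-146.0, -0.0, -53.0]
force: [-0.6, -0.3, -1.6]
opening: 0.0357
gripper_force: 29.9
```

move_arm([
  [[0,0,0],[0,0,0],1],
  [[0,0,0],[0,0,0],1],
  [[0,0,0],[0,0,0],1],
  [[0,0,0],[0,0,0],1],
  [[0,0,0],[0,0,0],1],
  [[0,0,0],[0,0,0],1],
  [[0,0,0],[0,0,0],1],
  [[0,0,0],[0,0,0],1],
])

```text
clock: 14.1
tool_pos: [0.4624, 0.178, 0.2566]
orientation: [-146.0, -0.0, -53.0]
force: [0.0, -0.6, -2.0]
opening: 0.0358
gripper_force: 29.9
```

```bash
python3 -c "
from h import *
rel([.44,.10,.36],[180,0,-75])"
```

```text
at [0.4624 0.178  0.2566] [-1.4601e+02 -2.0000e-02 -5.2990e+01] t 14.1 go [  48.8   -4.  -122. ] [-33.57   6.51  21.37]
```

move_arm([
  [[2,0,-8],[-3,0,1],1],
  [[6,0,-22],[-7,1,3],1],
  [[12,0,-40],[-12,2,6],1],
  [[20,-1,-60],[-17,3,10],1],
  [[28,-2,-80],[-22,4,13],1],
  [[36,-3,-100],[-26,5,16],1],
  [[43,-4,-115],[-30,6,19],1],
  [[48,-4,-122],[-33,6.5,21],1],
  [[49,-4,-122],[-33.6,6.5,21.4],1],
  [[49,-4,-122],[-33.6,6.5,21.4],1],
])

```text
clock: 14.93
tool_pos: [0.441, 0.1002, 0.3592]
orientation: [179.9, 0.0, -75.1]
force: [0.4, -1.2, -2.5]
opening: 0.036
gripper_force: 29.9
```

```bash
python3 -c "
from h import *
rel([.4285,-.311,.33],[180,0,-90])"
```

```text
at [0.441  0.1002 0.3592] [ 1.7994e+02  3.0000e-02 -7.5070e+01] t 14.93 go [394.2 118.   29.2] [ 0.06  0.02 14.93]
```

move_arm([
  [[10,3,0],[0,0,0.5],1],
  [[30,9,0],[0,0,1.2],1],
  [[60,18,0],[0,0,2.5],1],
  [[93,28,0],[0,0,4],1],
  [[126,38,0],[0,0,5.5],1],
  [[160,48,0],[0,0,7],1],
  [[194,58,0],[0,0,8.5],1],
  [[228,68,0],[0,0,10],1],
  [[262,78,0],[0,0,11.5],1],
  [[290,87,0],[0,0,12.5],1],
])

```text
clock: 15.77
tool_pos: [0.4296, -0.2048, 0.3598]
orientation: [-179.9, -0.0, -87.6]
force: [0.5, 0.2, -2.4]
opening: 0.0361
gripper_force: 29.9
```

```bash
python3 -c "
from h import *
rel([.4285,-.311,.25],[180,0,-90])"
```

```text
at [ 0.4296 -0.2048  0.3598] [-1.7994e+02 -2.0000e-02 -8.7570e+01] t 15.77 go [106.    5.7 109.8] [-0.06 -0.02  2.43]
```

move_arm([
  [[30,1.5,0],[0,0,0.6],1],
  [[60,3,0],[0,0,1.2],1],
  [[85,5,0],[0,0,2],1],
  [[100,5.7,0],[0,0,2.4],1],
  [[106,5.7,5],[0,0,2.4],1],
  [[106,5.7,30],[0,0,2.4],1],
  [[106,5.7,60],[0,0,2.4],1],
  [[106,5.7,90],[0,0,2.4],1],
  [[106,5.7,110],[0,0,2.4],1],
  [[106,5.7,110],[0,0,2.4],1],
])

```text
clock: 16.6
tool_pos: [0.4268, -0.307, 0.2452]
orientation: [179.6, 0.2, -89.9]
force: [-0.8, 0.4, -2.1]
opening: 0.0359
gripper_force: 29.9
```

move_arm([
  [[0,0,0],[0,0,0],1],
  [[0,0,0],[0,0,0],1],
  [[0,0,0],[0,0,0],1],
])

```text
clock: 16.85
tool_pos: [0.4307, -0.3091, 0.2519]
orientation: [-179.9, -0.1, -89.9]
force: [-0.0, 0.5, -1.4]
opening: 0.0356
gripper_force: 29.9
```

```bash
python3 -c "
from h import *
rel([.4285,-.311,.1434],[180,0,-90])"
```

```text
at [ 0.4307 -0.3091  0.2519] [-1.7986e+02 -8.0000e-02 -8.9880e+01] t 16.85 go [  1.8   2.4 108.5] [-0.14 -0.08  0.12]
```

move_arm([
  [[1,2,15],[0,0,0],1],
  [[2,2,35],[0,0,0],1],
  [[2,2,55],[0,0,0],1],
  [[2,2,72],[0,0,0],1],
  [[2,2,85],[0,0,0],1],
  [[2,2,94],[0,0,0],1],
  [[2,2,100],[0,0,0],1],
  [[2,2,100],[0,0,0],1],
  [[2,2,100],[0,0,0],1],
  [[2,2,100],[0,0,0],1],
])

```text
clock: 17.68
tool_pos: [0.4284, -0.3112, 0.151]
orientation: [-179.9, -0.0, -89.9]
force: [-0.3, -0.9, -1.2]
opening: 0.0363
gripper_force: 29.9
```

```bash
python3 -c "
from h import *
rel([.4285,-.311,.1434],[180,0,-90])"
```

```text
at [ 0.4284 -0.3112  0.151 ] [-1.7994e+02 -4.0000e-02 -8.9910e+01] t 17.68 go [-0.2 -0.1  7.6] [-0.06 -0.04  0.09]
```

move_arm([
  [[0,0,2],[0,0,0],1],
  [[0,0,4],[0,0,0],1],
  [[0,0,5],[0,0,0],1],
  [[0,0,6],[0,0,0],1],
  [[0,0,6],[0,0,0],1],
  [[0,0,6],[0,0,0],1],
])

```text
clock: 18.18
tool_pos: [0.4277, -0.3109, 0.1439]
orientation: [180.0, 0.0, -89.9]
force: [0.7, -0.5, -1.5]
opening: 0.036
gripper_force: 29.9
```

move_arm([
  [[0,0,0.5],[0,0,0],1],
  [[0,0,1],[0,0,0],1],
  [[0,0,1.5],[0,0,0],1],
  [[0,0,1.5],[0,0,0],1],
  [[0,0,1.5],[0,0,0],1],
])

```text
clock: 18.6
tool_pos: [0.4278, -0.3111, 0.1434]
orientation: [180.0, -0.0, -89.9]
force: [-2.4, 1.7, 6.3]
opening: 0.0361
gripper_force: 29.9
```

The upward force shows the scanner is on the pad, so I release.

move_arm([
  [[0,0,-0.5],[0,0,0],0.55],
  [[0,0,-0.5],[0,0,0],0.5],
  [[0,0,-0.5],[0,0,0],0.4],
  [[0,0,-0.5],[0,0,0],0.2],
  [[0,0,-0.5],[0,0,0],0],
  [[0,0,-0.5],[0,0,0],0],
  [[0,0,-0.5],[0,0,0],0],
  [[0,0,-0.5],[0,0,0],0],
])

```text
clock: 19.27
tool_pos: [0.4277, -0.3109, 0.1429]
orientation: [180.0, 0.0, -89.9]
force: [0.2, 0.3, 0.0]
opening: 0.0781
gripper_force: 0.0
```

move_arm([
  [[0,0,-10],[0,0,0],0],
  [[0,0,-25],[0,0,0],0],
  [[0,0,-50],[0,0,0],0],
  [[0,0,-80],[0,0,0],0],
  [[0,0,-110],[0,0,0],0],
  [[0,0,-140],[0,0,0],0],
  [[-40,0,-150],[0,0,0],0],
  [[-80,0,-150],[0,0,0],0],
  [[-115,0,-150],[0,0,0],0],
  [[-130,0,-150],[0,0,0],0],
])

```text
clock: 20.1
tool_pos: [0.4271, -0.1784, 0.2944]
orientation: [-179.9, 0.0, -89.9]
force: [-0.3, -0.0, 0.1]
opening: 0.0877
gripper_force: 0.0
```

move_arm([
  [[-30,0,0],[0,0,0],0.3],
  [[-60,0,0],[0,0,0],0.6],
  [[-90,0,0],[0,0,0],1],
  [[-105,0,0],[0,0,0],1],
  [[-105,0,0],[0,0,0],1],
  [[-105,0,0],[0,0,0],1],
  [[-105,0,0],[0,0,0],1],
])

```text
clock: 20.68
tool_pos: [0.4275, -0.0761, 0.2935]
orientation: [180.0, 0.0, -89.9]
force: [0.3, -0.5, -0.0]
opening: 0.0466
gripper_force: 0.0
```

```bash
python3 -c "
from h import *
from plant import ctrl
rel([.428,-.076,.13],[180,0,-90])
T=ctrl.snapshot('top');S=ctrl.snapshot('scene')
b=lambda v:(lambda h,b:(h[...,0]<20)&(h[...,1]>120)&(h[...,2]>v))
t=blob(T,(345,205,40,40),b(120));s=blob(S,(135,160,40,30),b(140));print(t[0],s[0],tri(T,t[0],S,s[0]))
cv2.imwrite('pics/c7.png',np.hstack([cv2.resize(x,(400,400)) for x in(S['color'][110:250,110:250],T['color'][170:290,280:400])]))"
```

```text
at [ 0.4275 -0.0761  0.2935] [180.    0.  -89.9] t 20.68 go [-1.000e-01 -5.000e-01  1.635e+02] [0.  0.  0.1]
[367.22681721 223.72815339] [146.13242574 172.91542904] (array([ 0.42706037, -0.3136266 ,  0.15952147]), np.float64(0.008444778494950015))
```

View pics/c7.png

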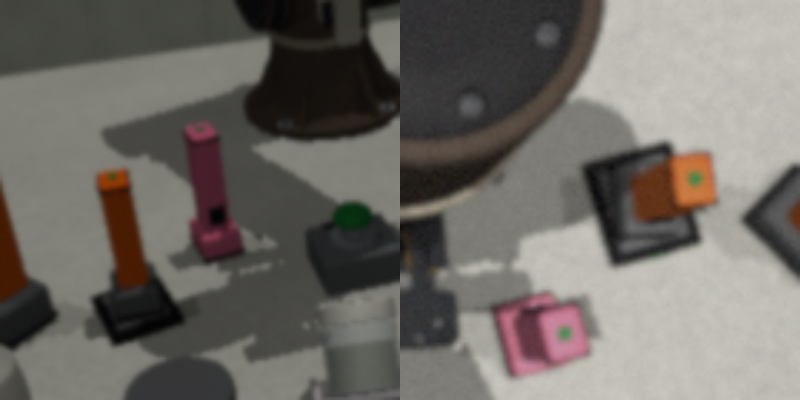

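The scanner stands upright on the middle of the dock (top view about (485,180) in the crop), let go. Next I press the plunger with closed fingers.

move_arm([
  [[0,0,30],[0,0,0],1],
  [[0,0,65],[0,0,0],1],
  [[0,0,100],[0,0,0],1],
  [[0,0,130],[0,0,0],1],
  [[0,0,150],[0,0,0],1],
  [[0,0,165],[0,0,0],1],
  [[0,0,175],[0,0,0],1],
  [[0,0,180],[0,0,0],1],
  [[0,0,180],[0,0,0],1],
  [[0,0,180],[0,0,0],1],
])

```text
clock: 21.62
tool_pos: [0.4276, -0.0763, 0.1132]
orientation: [180.0, -0.0, -90.0]
force: [0.4, -0.1, -0.1]
opening: 0.0004
gripper_force: 0.0
```

move_arm([
  [[0,0,3],[0,0,0],1],
  [[0,0,6],[0,0,0],1],
  [[0,0,9],[0,0,0],1],
  [[0,0,12],[0,0,0],1],
  [[0,0,14],[0,0,0],1],
  [[0,0,16],[0,0,0],1],
  [[0,0,18],[0,0,0],1],
  [[0,0,20],[0,0,0],1],
  [[0,0,22],[0,0,0],1],
  [[0,0,24],[0,0,0],1],
])

```text
clock: 22.45
tool_pos: [0.4274, -0.0759, 0.089]
orientation: [180.0, 0.0, -89.9]
force: [-2.1, 0.6, 6.0]
opening: 0.0005
gripper_force: 3.0
```

move_arm([
  [[0,0,1],[0,0,0],1],
  [[0,0,2],[0,0,0],1],
  [[0,0,3],[0,0,0],1],
  [[0,0,4],[0,0,0],1],
  [[0,0,4.5],[0,0,0],1],
  [[0,0,4.5],[0,0,0],1],
  [[0,0,4.5],[0,0,0],1],
])

```text
clock: 23.03
tool_pos: [0.4275, -0.0759, 0.0851]
orientation: [180.0, -0.0, -89.9]
force: [-4.9, 1.2, 14.3]
opening: 0.0002
gripper_force: 7.1
```

move_arm([
  [[0,0,0.7],[0,0,0],1],
  [[0,0,1.2],[0,0,0],1],
  [[0,0,1.2],[0,0,0],1],
  [[0,0,1.2],[0,0,0],1],
])

```text
clock: 23.37
tool_pos: [0.4277, -0.076, 0.0849]
orientation: [-180.0, -0.0, -89.9]
force: [-9.8, 2.8, 29.0]
opening: 0.0003
gripper_force: 14.1
```

move_arm([
  [[0,0,-3],[0,0,0],1],
  [[0,0,-8],[0,0,0],1],
  [[0,0,-15],[0,0,0],1],
  [[0,0,-25],[0,0,0],1],
  [[0,0,-50],[0,0,0],1],
  [[0,0,-85],[0,0,0],1],
  [[0,0,-120],[0,0,0],1],
  [[0,0,-150],[0,0,0],1],
  [[0,0,-160],[0,0,0],1],
  [[0,0,-160],[0,0,0],1],
])

```text
clock: 24.2
tool_pos: [0.4291, -0.0757, 0.2463]
orientation: [-179.7, 0.1, -89.9]
force: [0.9, 0.4, -0.4]
opening: 0.0008
gripper_force: 0.0
```

```bash
python3 -c "
from h import *
from plant import ctrl
o=ctrl.get_obs();print(o['clock'],o['force'])
S=ctrl.snapshot('scene')
g=lambda h,b:(h[...,0]>45)&(h[...,0]<80)&(h[...,1]>110)
print(blob(S,(215,170,35,35),g)[0])
cv2.imwrite('pics/c8.png',cv2.resize(S['color'],(800,600)))"
```

```text
24.2 [ 0.90940862  0.35470949 -0.37856414]
[232.78339673 185.48250922]
```

View pics/c8.png

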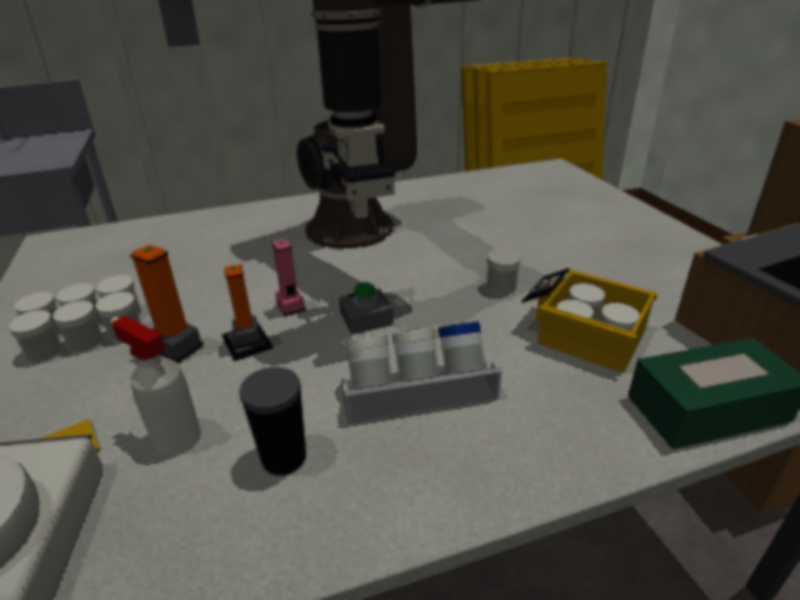

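The plunger hit its stop at 29 N and is back up: its green centre is at scene (232.8,185.5), against (232.9,185.3) at the start. The scanner is upright on its dock and everything else is unmoved, so I'm handing in.

```bash
python3 -c "
from plant import ctrl
print(ctrl.close_job())"
```

```text
the job is handed in; nothing more can be done
None
```

The job is handed in, though no verdict was returned: both labels were scanned (blue held about 2 s at 7 cm, 6° off square because joint 3 hit its limit; crate at about 7.5 cm, 2° off), the scanner is back upright mid-pad, the plunger was pressed to its stop and sprang back, and the final picture shows nothing else moved.

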